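# Set out the flower pots on their saucers

## Robot

A 6-joint arm with a two-finger parallel gripper is mounted at the origin on the work surface. World frame = base frame: x ahead of the robot, y to its left, z up, the work surface at z = 0. Lengths are in m, angles in rad, forces in N, time in s.
With the tool pointing down it reaches from about 0.35 to 1 m from the base axis. Payload 7.1 kg.
Tool frame: the origin (TCP) lies midway between the tips of the shut fingers; the grasp point (between the pads) lies 19 mm behind it; z points along the fingers, y is the line along which they close (so a half turn about z gives the same grasp; the last joint's range is limited). The gripper opens to 85 mm and grips with 20 to 120 N. Pads are 22 mm wide; open, the fingers measure 114 mm over their backs; the gripper's body (76 mm by 85 mm) begins 54 mm behind the grasp point. The pads swing forward as they close: fully open they stand 13 mm farther back than shut.
Start: joints at [-1.228, 0.423, 1.63, -0, 1.089, -0.019], TCP at [0.221, -0.585, 0.231] pointing down, gripper open.
Joint ranges: [-3, 3], [-0.9, 2.11], [0.09, 2.58], [-1.31, 4.45], [0.11, 2.69], [-2.54, 2.54]. Speed limits (rad/s): [2.39, 2.39, 3.01, 3.14, 3.14, 3.14].

## Interface

Orientations are given as [roll, pitch, yaw] about the fixed x, y, z axes, in that order (R = Rz(yaw) Ry(pitch) Rx(roll)).
In Python, from bench import ctrl, cams gives the robot as it stands. Calls block until the motion is done:
- ctrl.move_to(position, orientation): joint-space move of the TCP to a pose.
- ctrl.servo_line(position, max_speed=0.15, attitude=None): straight line of the TCP; attitude=None keeps the orientation; max_speed is the mean speed in m/s.
- ctrl.move_j(angles): joint-space move.
- ctrl.set_gripper(opening, f_grip=None): finger opening in m; f_grip is the grip in N (None keeps the last); returns when the fingers have stopped.
- ctrl.hold(seconds).
- ctrl.inverse_kinematics(position, orientation): joint angles nearest the present ones, or None.
- cams.get_image(name): name is "side" or "top" or "wrist"; returns a dict with "image" (400x640x3 uint8, red, green, blue), "range_z" (400x640 float32, m along the optical axis (not along the pixel's ray), 0 where there is no reading), "vertical_fov" (degrees; the focal length in pixels is half the picture's height over the tangent of half this angle, whatever the lens; pixels are square), "cx", "cy" (the principal point, pixels), "T" (4x4, takes a point from camera to world coordinates); the wrist camera has in their place "hand_eye" (4x4, takes a point from camera to tool coordinates, whose origin is the TCP and whose axes are the flange's). Camera axes: x right, y down, z forward; pixel columns grow to the right and rows downward; lengths in m; the calibration is good to about 2 mm. A picture is of the moment at which its call begins: read the wrist's pose just before it.
A pose or a line that the arm cannot do raises ctrl.Unreachable and nothing moves.
- ctrl.sign_off(): hands the job in; it is judged then, once.
Readings, each from a call of its own:
- ctrl.read_time_s(): time.
- ctrl.read_q(): joint angles.
- ctrl.read_dq(): joint speeds.
- ctrl.read_joint_torque(): joint torques, N m.
- ctrl.read_position(): TCP position.
- ctrl.read_eef_rot(): TCP orientation.
- ctrl.read_ft_force(): force on the tool from outside, world axes, zero at the start.
- ctrl.read_wrist_torque(): the same for the moment, N m.
- ctrl.read_grip_width(): finger opening in m.
- ctrl.read_finger_force(): force on a finger pad.
Only numpy, scipy, OpenCV 4.12 (cv2) and the standard library are available. Lean on these libraries where they do the work, as an engineer would, in place of code of your own. Each camera call takes 0.05 s, during which the arm holds its last target. There are 200 camera calls.

## Task

Set out this planter display on the shop counter: stand each terracotta pot upright in the saucer of its own size and shape, the small round pot, the large round pot and the oblong trough, the trough lying along its saucer. Once the large round pot stands in its saucer, lower the slim grey inner pot into it so that it stands loosely on the bottom, without forcing it in. Leave the mug and the bulb carton where they are.

Things in the scene. Friction and masses are not known exactly. Their poses are not given: they have to be found in the camera images.
- pot_large_mid (a point): Large round terracotta flower pot, standing upright, loose, about 80 to 155 g. 60 high, tapered: foot 54 across, topped by a straight vertical collar 68 across that takes the upper 24 (from 36 to 60 above its foot). Open on top: mouth 55 across, narrowing to 46 across at the inner floor, which lies 5 above the foot. The point is on its axis, 30 above its foot, z up along the axis. Sizes in mm.
- pot_small_mid (a point): Small round terracotta flower pot, standing upright, loose, about 40 to 85 g. 46 high, tapered: foot 34 across, straight vertical collar 48 across on the upper 24 (from 22 to 46 above its foot); open on top. The point is on its axis, 23 above its foot, z up. Sizes in mm.
- trough_mid (a point): Oblong terracotta trough pot, standing upright, loose, about 85 to 170 g. 52 high, tapered: foot 80 x 40, straight vertical rim band 90 long x 50 wide on the upper 18 (from 34 to 52 above its foot); open on top. The point is at its centre, 26 above its foot; its x axis runs along the long side, y across the 50 width, z up. Sizes in mm.
- liner_mid (a point): Inner pot: a tall, slim, tapered grey plastic sleeve with a floor, standing upright, loose, about 50 to 100 g, easily knocked over. 100 high: foot 34 across, 41 across at 80 high, straight vertical collar 44 across on the upper 26 (from 74 to 100 above its foot). It fits loosely inside the large round pot: there it stands on the pot's inner floor, 5 above that pot's foot, and sticks out 45 above the pot's rim. The point is on its axis, 50 above its foot, z up. Sizes in mm.
- saucer_large: Round terracotta saucer for the large round pot, fixed to the counter. 94 across outside, 8 high; flat recess 82 across whose floor lies 4 above the counter. Origin at the centre of its underside, on the counter, z up. Sizes in mm.
- saucer_small: Round terracotta saucer for the small round pot, fixed to the counter. 68 across outside, 8 high; flat recess 56 across whose floor lies 4 above the counter. Origin at the centre of its underside, z up. Sizes in mm.
- saucer_oblong: Oblong terracotta saucer for the trough pot, fixed to the counter. 112 x 72 outside, 10 high; flat recess 100 x 60 whose floor lies 6 above the counter. Origin at the centre of its underside; x runs along its long side, z up. Sizes in mm.
- mug_mid (a point): White enamel mug, a bystander that stands loose among the pots: 72 across, 75 high, with a handle on its +y side reaching about 70 from its axis. The point is on its axis half-way up. Sizes in mm.
- bulb_box_mid (a point): Blue and white light-bulb carton, a bystander that stands loose among the pots: 60 x 60, 105 high. The point is at its centre. Sizes in mm.
There are look-alikes about, which are no part of the job. Leave any purple look-alike of the part that bears trough_mid alone.

How it is judged:
By the outcome, as a careful person would: the job done as asked, in the order asked, and still so for the second after the job is handed in, with the robot touching nothing.
It also fails if it takes over 112 s, if anything falls off the work surface, if the arm or the gripper's body presses on something with over 40 N, if the wrist force passes 120 N, or if a joint passes its speed limit or range.

## Working session

There is one attempt and no reset: what is moved stays moved. The work goes in short steps, each a Python script; the robot and the scene stay as the last script left them, time stands still between calls to the robot, and variables do not carry over. Pictures are saved under pics/ and viewed, at most 14 in all, crops included, and the job is handed in when it is done.

```bash
mkdir -p pics; ls; cat > h.py <<'E'
import numpy as np, cv2
from bench import ctrl, cams
def snap(n,f):
    d=cams.get_image(n); cv2.imwrite('pics/'+f+'.png',d['image'][:,:,::-1]); np.save('pics/'+f+'_z.npy',d['range_z'])
    np.savez('pics/'+f+'.npz',**{k:v for k,v in d.items()}); return d
def pts(d,T=None):
    z=d['range_z'];f=200/np.tan(np.radians(float(d['vertical_fov']))/2)
    v,u=np.mgrid[0:400,0:640]
    P=np.stack([(u-d['cx'])/f*z,(v-d['cy'])/f*z,z],-1)
    T=d['T'] if T is None else T
    return P@T[:3,:3].T+T[:3,3]
E
python3 - <<'E'
from h import *
for n in('top','side'):
    d=snap(n,n+'0'); print(n,d['vertical_fov'],d['cx'],d['cy'],np.round(d['T'],3).tolist())
print(ctrl.read_time_s(),ctrl.read_eef_rot())
E
```

```text
pics
top 57.249690953988306 323.3087473777165 198.6920399436533 [[0.028, -0.989, 0.146, 0.338], [-0.999, -0.032, -0.023, 0.006], [0.028, -0.145, -0.989, 0.949], [0.0, 0.0, 0.0, 1.0]]
side 50.22404160265789 325.29760982937785 202.35532322533854 [[-0.692, -0.437, 0.574, -0.285], [-0.722, 0.405, -0.561, 0.759], [0.013, -0.803, -0.596, 0.886], [0.0, 0.0, 0.0, 1.0]]
0.1 [-3.14016376e+00 -3.33878416e-05  3.61799956e-01]
```

View pics/top0.png

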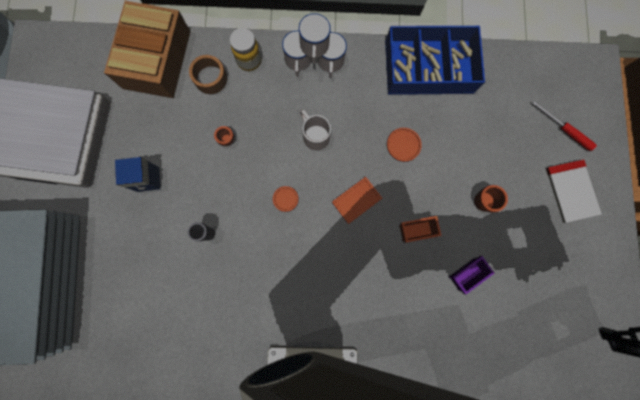

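View pics/side0.png

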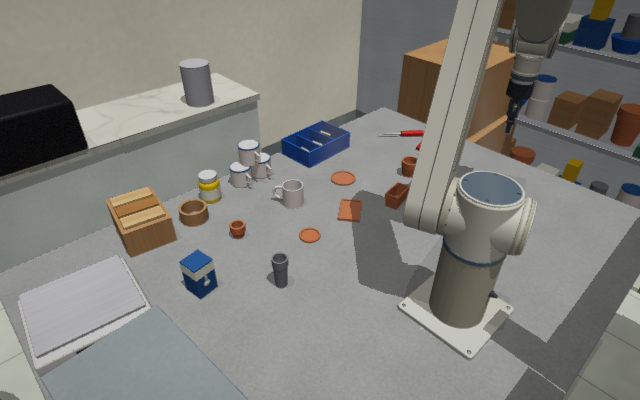

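The top view shows: small pot (224,135), large pot (492,198), trough (420,229), a purple look-alike trough (472,275), liner (199,231), small saucer (286,198), large saucer (404,145), oblong saucer (357,200), mug (316,130) and carton (131,172). Next I measure them using depth.

```bash
cat > m.py <<'E'
from h import *
d=dict(np.load('pics/top0.npz')); P=pts(d)
im=d['image'].astype(int)
red=(im[...,0]>1.5*im[...,2])&(im[...,0]>60)
def reg(name,u,v,r,zlo,zhi,mask=None):
    w=np.zeros((400,640),bool); w[v-r:v+r+1,u-r:u+r+1]=1
    w&=(d['range_z']>0)&(P[...,2]>zlo)&(P[...,2]<zhi)
    if mask is not None: w&=mask
    n,l,s,c=cv2.connectedComponentsWithStats(w.astype(np.uint8))
    w=l==1+np.argmax(s[1:,4])
    q=P[w]; xy=q[:,:2].astype(np.float32)
    c,rad=cv2.minEnclosingCircle(xy); R=cv2.minAreaRect(xy*1000)
    # long axis yaw
    b=cv2.boxPoints(R); e=b[1]-b[0]; g=b[2]-b[1]; e=e if e@e>g@g else g
    print(name,len(q),'z',np.round(np.percentile(q[:,2],[5,50,95]),3),'circ',np.round(c,3),round(rad,3),'rect',np.round(R[0],1),np.round(R[1],1),'yaw',round(np.arctan2(e[1],e[0]),3))
reg('small',224,135,16,.035,.06)
reg('large',492,198,24,.048,.075)
reg('trough',420,229,28,.042,.065)
reg('purple',472,275,28,.042,.065)
reg('liner',199,231,16,.085,.12)
reg('s_small',286,198,20,-.01,.03,red)
reg('s_large',404,145,26,-.01,.03,red)
reg('s_obl',357,200,30,-.01,.03,red)
reg('mug',316,130,28,.06,.09)
reg('box',131,172,24,.09,.12)
reg('ring',207,72,22,.02,.12)
E
python3 m.py; python3 - <<'E'
import cv2
i=cv2.imread('pics/top0.png')[100:300,180:520]
cv2.imwrite('pics/crop0.png',cv2.resize(i,None,fx=2.3,fy=2.3,interpolation=2))
E
```

```text
small 169 z [0.037 0.045 0.048] circ [0.628 0.245] 0.025 rect [628.1 244.2] [48.8 45.1] yaw 0.817
large 291 z [0.049 0.058 0.062] circ [ 0.486 -0.44 ] 0.035 rect [ 485.  -440.2] [65.4 67.6] yaw -1.544
trough 259 z [0.044 0.051 0.054] circ [ 0.403 -0.259] 0.051 rect [ 403.9 -258.9] [49.8 90.7] yaw -1.358
purple 355 z [0.043 0.051 0.054] circ [ 0.296 -0.386] 0.05 rect [ 295.9 -386.5] [51.  91.2] yaw -0.95
liner 160 z [0.087 0.098 0.101] circ [0.379 0.274] 0.022 rect [379.1 273.2] [41.7 42.1] yaw -1.529
s_small 529 z [0.001 0.004 0.009] circ [0.475 0.083] 0.034 rect [475.   82.4] [65.5 65.9] yaw -0.776
s_large 932 z [0.001 0.004 0.009] circ [ 0.632 -0.227] 0.047 rect [ 631.8 -227.7] [91.6 91.9] yaw -1.098
s_obl 1208 z [0.003 0.006 0.011] circ [ 0.477 -0.103] 0.065 rect [ 477.6 -103.2] [ 74.4 112.1] yaw -0.895
mug 246 z [0.062 0.072 0.076] circ [0.652 0.017] 0.049 rect [650.4   8.6] [85.5 69.9] yaw 0.042
box 765 z [0.095 0.104 0.106] circ [0.515 0.44 ] 0.042 rect [514.8 440.3] [61.  63.3] yaw -1.423
ring 645 z [0.023 0.044 0.049] circ [0.798 0.299] 0.046 rect [797.2 299. ] [88.9 89.2] yaw -1.492
```

View pics/crop0.png

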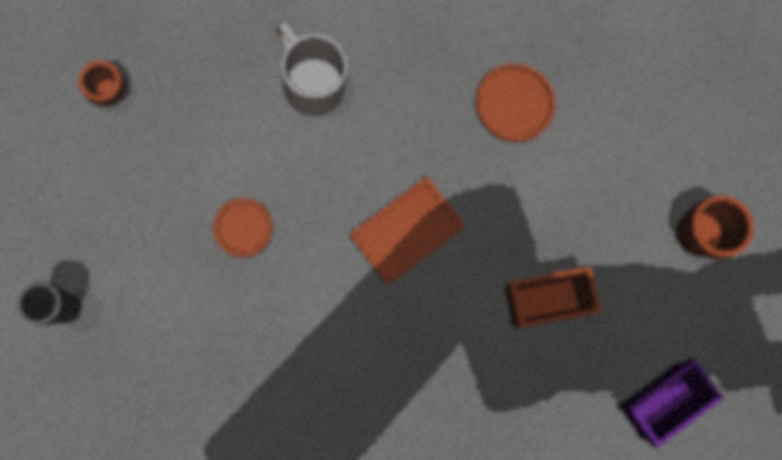

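Every size and height matches the description. The terracotta trough at (420,229) is the target and the purple one at (472,275) is left alone, as the crop confirms. The brown ring at (207,72) is 90 across, so it isn't one of the parts. I start with the large pot.

```bash
cat >> h.py <<'E'
pi=np.pi; ZT=0.20
def yaw0(x,y): return np.arctan2(y,x)+pi/2
def go(x,y,z,yaw): ctrl.move_to([x,y,z],[pi,0,yaw])
def rep(s): print(s,'t',round(ctrl.read_time_s(),1),'p',np.round(ctrl.read_position(),4),'w',round(ctrl.read_grip_width(),4),'f',round(float(np.max(np.abs(ctrl.read_finger_force()))),1),'ft',np.round(ctrl.read_ft_force(),1))
def pick(x,y,z,yaw,f,zt=ZT):
    ctrl.set_gripper(0.085)
    go(x,y,zt,yaw); rep('above')
    ctrl.servo_line([x,y,z],max_speed=.12); rep('at')
    ctrl.set_gripper(0.0,f); rep('grip')
    ctrl.servo_line([x,y,zt],max_speed=.12); rep('lift')
def place(x,y,z,yaw,w,zt=ZT,zs=.03):
    go(x,y,zt,yaw)
    ctrl.servo_line([x,y,z+zs],max_speed=.15)
    ctrl.servo_line([x,y,z+.001],max_speed=.04); rep('down')
    ctrl.set_gripper(w); rep('open')
    ctrl.servo_line([x,y,zt],max_speed=.15); rep('up')
E
python3 - <<'E'
from h import *
x,y=.4855,-.440; pick(x,y,.021,yaw0(x,y),40)
x,y=.632,-.2275; place(x,y,.025,yaw0(x,y),.085)
E
```

```text
above t 1.5 p [ 0.4848 -0.4408  0.2002] w 0.0852 f 0.0 ft [-0.3 -0.5  0.1]
at t 3.1 p [ 0.486  -0.4404  0.0218] w 0.0848 f 0.0 ft [ 0.2 -0.6  0.3]
grip t 3.4 p [ 0.4859 -0.4404  0.0221] w 0.0673 f 44.6 ft [-0.8  1.2  5.6]
lift t 5.1 p [ 0.4851 -0.4396  0.199 ] w 0.0675 f 44.9 ft [-1.   0.1 -1. ]
down t 8.1 p [ 0.6314 -0.2273  0.0262] w 0.0673 f 45.5 ft [-2.7  2.1  6.9]
open t 8.4 p [ 0.6321 -0.2275  0.0258] w 0.0846 f 0.0 ft [ 0.  -0.4 -0.3]
up t 9.7 p [ 0.6313 -0.2273  0.1988] w 0.085 f 0.0 ft [-0.3  0.2 -0.2]
```

```bash
python3 - <<'E'
from h import *
pick(.4038,-.259,.019,pi-1.358,40)
place(.4775,-.103,.0255,pi-.895,.075)
x,y=.628,.2445; pick(x,y,.011,yaw0(x,y),30)
x,y=.475,.0825; place(x,y,.0155,yaw0(x,y),.075)
x,y=.379,.2735; go(x,y,.22,yaw0(x,y))
snap('top','top1')
i=cv2.imread('pics/top1.png')[60:300,160:560]; cv2.imwrite('pics/crop1.png',cv2.resize(i,None,fx=2,fy=2,interpolation=2))
E
```

```text
above t 10.8 p [ 0.4049 -0.2596  0.2005] w 0.0856 f 0.0 ft [ 0.3 -0.1  0.9]
at t 12.5 p [ 0.4042 -0.2592  0.0195] w 0.0848 f 0.0 ft [ 0.1  0.5 -0.2]
grip t 12.9 p [ 0.4041 -0.2592  0.0195] w 0.0491 f 41.3 ft [-1.2  0.6  5.8]
lift t 14.6 p [ 0.4034 -0.2587  0.1993] w 0.0495 f 41.5 ft [-0.7  1.  -0.4]
down t 17.3 p [ 0.4776 -0.103   0.0265] w 0.0496 f 41.5 ft [ 0.8  0.2 -1.6]
open t 17.7 p [ 0.4776 -0.103   0.0267] w 0.0751 f 0.0 ft [0.7 0.1 0.3]
up t 19.0 p [ 0.4769 -0.1029  0.1992] w 0.075 f 0.0 ft [-0.8 -0.1 -0.3]
above t 20.6 p [0.6279 0.2434 0.1999] w 0.085 f 0.0 ft [-0.7  0.5 -0.4]
at t 22.4 p [0.6286 0.2447 0.0119] w 0.0853 f 0.0 ft [ 0.5  0.7 -0.5]
grip t 22.8 p [0.6283 0.2446 0.0116] w 0.047 f 31.3 ft [-0.2 -0.2  5.8]
lift t 24.5 p [0.6275 0.2444 0.199 ] w 0.0469 f 30.9 ft [-0.3  0.1 -0.1]
down t 27.5 p [0.4751 0.0825 0.0165] w 0.0468 f 30.9 ft [-0.   1.  -0.5]
open t 27.9 p [0.4751 0.0825 0.0167] w 0.0751 f 0.0 ft [ 0.3 -0.6 -0.3]
up t 29.3 p [0.4744 0.0824 0.1992] w 0.075 f 0.0 ft [-0.1 -0.4  0.7]
```

View pics/crop1.png

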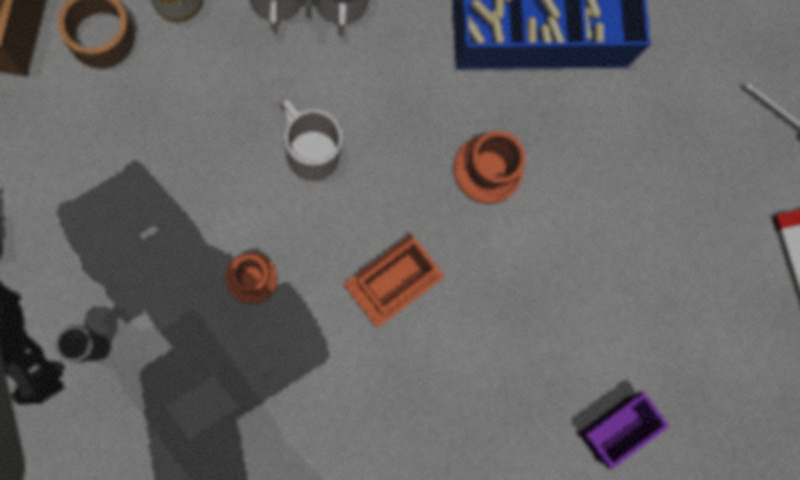

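All three pots stand in their saucers: large (491,160), trough (397,280) and small (251,275) in the crop. The liner is still standing at (75,343). I measure the placed large pot, then transfer the liner.

```bash
sed -n '1,/^    print(name/p' m.py | sed 's/top0/top1/' > m1.py; cat >> m1.py <<'E'
reg('large',408,140,30,.052,.075)
reg('trough',358,200,30,.048,.07)
reg('small',286,197,20,.04,.06)
reg('liner',197,231,16,.085,.115)
E
python3 m1.py
```

```text
large 258 z [0.053 0.062 0.065] circ [ 0.631 -0.228] 0.034 rect [ 630.7 -227.1] [64.5 67.4] yaw -0.738
trough 242 z [0.052 0.057 0.06 ] circ [ 0.477 -0.103] 0.05 rect [ 476.8 -103. ] [50.  90.5] yaw -0.892
small 149 z [0.044 0.049 0.052] circ [0.474 0.081] 0.024 rect [474.5  81.1] [45.9 46.6] yaw -1.539
liner 159 z [0.087 0.098 0.101] circ [0.379 0.274] 0.022 rect [379.  273.2] [41.7 41.6] yaw 0.068
```

```bash
python3 - <<'E'
from h import *
x,y=.379,.2735; pick(x,y,.065,yaw0(x,y),25,zt=.22)
x,y=.631,-.2275; go(x,y,.22,yaw0(x,y)); ctrl.servo_line([x,y,.15],max_speed=.12); rep('pre')
a=snap('side','side2')['image'][:,:,::-1]; b=snap('top','top2')['image'][:,:,::-1]
cv2.imwrite('pics/c2.png',np.hstack([cv2.resize(a[80:230,270:420],(400,400)),cv2.resize(b[80:230,330:480],(400,400))]))
E
```

```text
above t 30.7 p [0.3791 0.2733 0.22  ] w 0.0851 f 0.0 ft [ 0.9  0.1 -0.3]
at t 32.1 p [0.3794 0.2738 0.0655] w 0.085 f 0.0 ft [-0.1  0.2 -0.1]
grip t 32.6 p [0.3794 0.2737 0.0654] w 0.0439 f 25.0 ft [-0.3  0.4  5.2]
lift t 34.0 p [0.3786 0.2732 0.2193] w 0.0436 f 25.6 ft [-0.5 -0.  -1.9]
pre t 36.8 p [ 0.6315 -0.2275  0.1505] w 0.044 f 25.6 ft [ 0.2 -0.5 -0.9]
```

View pics/c2.png

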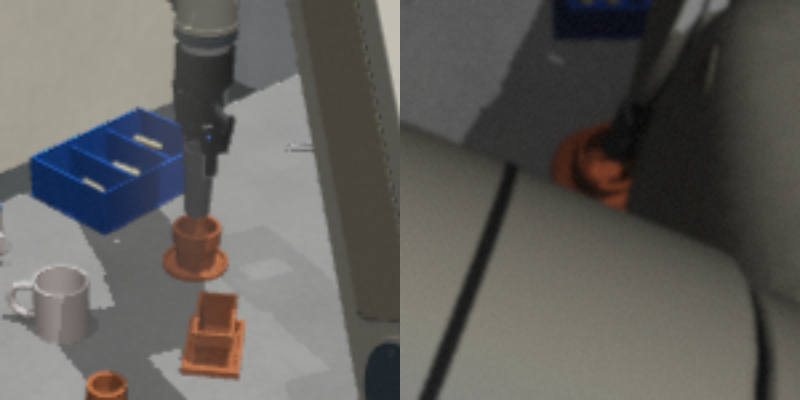

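The liner hangs upright above the large pot: in the left (side-view) crop its foot is at (197,210) and the pot mouth at (197,228). Now I lower it.

```bash
python3 - <<'E'
from h import *
x,y=.631,-.2275
for z in [.12,.10,.085,.078,.075]:
    ctrl.servo_line([x,y,z],max_speed=.04); f=ctrl.read_ft_force(); rep('z')
    if np.linalg.norm(f)>6: print('contact'); break
ctrl.set_gripper(.07); rep('open')
ctrl.servo_line([x,y,.22],max_speed=.12)
go(.40,-.45,.25,yaw0(.4,-.45)); rep('end')
a=snap('side','side3')['image'][:,:,::-1]; b=snap('top','top3')['image'][:,:,::-1]
cv2.imwrite('pics/c3.png',np.hstack([cv2.resize(a[100:300,230:430],(400,400)),cv2.resize(b[80:280,260:460],(400,400))]))
E
sed -n '1,/^    print(name/p' m.py | sed 's/top0/top3/' > m1.py; cat >> m1.py <<'E'
reg('liner',408,140,30,.09,.13)
reg('pot',408,140,30,.052,.075)
E
python3 m1.py
```

```text
z t 37.8 p [ 0.6312 -0.2276  0.1202] w 0.0438 f 25.6 ft [-0.5  0.2 -1.2]
z t 38.4 p [ 0.631  -0.2275  0.0998] w 0.0434 f 25.6 ft [ 0.7 -0.  -0.6]
z t 39.0 p [ 0.6308 -0.2274  0.0846] w 0.0433 f 25.6 ft [ 0.6  0.1 -0.8]
z t 39.3 p [ 0.6308 -0.2274  0.0776] w 0.0437 f 25.6 ft [-0.5  0.3 -0.4]
z t 39.5 p [ 0.6309 -0.2275  0.0748] w 0.0439 f 25.6 ft [-0.4  0.3 -0.6]
open t 39.9 p [ 0.6311 -0.2275  0.0752] w 0.0701 f 0.0 ft [ 0.2  0.7 -0.4]
end t 42.5 p [ 0.4008 -0.4495  0.2498] w 0.0699 f 0.0 ft [-0.5  0.3  0.9]
liner 183 z [0.091 0.106 0.11 ] circ [ 0.632 -0.227] 0.022 rect [ 631.6 -226.6] [42.2 43.3] yaw -0.526
pot 178 z [0.054 0.062 0.065] circ [ 0.631 -0.227] 0.034 rect [ 627.4 -224.4] [65.8 57.4] yaw 0.954
```

View pics/c3.png

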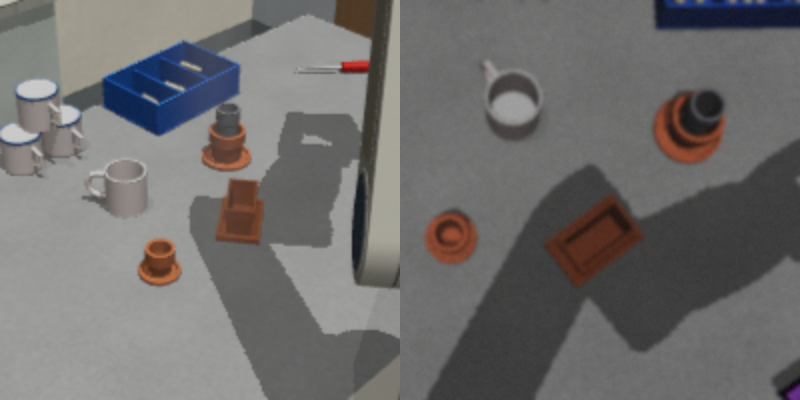

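In both crops all the pots stand in their saucers. The liner stands upright and centred in the large pot: side crop (228,118), top crop (706,107). Its top is at 0.108 m against 0.109 expected.

```bash
python3 -c "
from h import *
print(ctrl.sign_off())"
```

```text
the job is handed in; nothing more can be done
None
```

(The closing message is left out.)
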